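# Lift the slide rack off its drip hooks and start it drying

### The job

The rack of glass slides has drained on the two hooks of the drip stand: lift it up over the hook tips and forward off the hooks without wrenching it against them, keep it upright, and lower it (do not drop it) into the well of the white bench dryer until it stands fully down, then let go of it. Only then push the dryer's red-knobbed switch lever all the way over to its other side, and leave the rack standing in the well. Leave the jar, the wash bottle and the covered dish where they are.

Things in the scene. Friction and masses are not known exactly. Their poses are not given: they have to be found in the camera images.
- rack_grip (a point): Centre of the blue grip bar of the loose slide rack (0.2 to 0.4 kg). The bar, 108 mm long (y), 10 wide (x), 12 high, runs along the rack's y; pinch its middle across the width. Below, on two end uprights: a steel basket 44 x 108 x 50 mm (x, y, z) with glass slides reaching 80 mm above its underside. Bar centre is 140 mm above the rack's underside. z up; same either way round.
- hook_seat (a point): Midway between the drip stand's two hooks, on top of the wires (164 mm above the bench), where the bar's underside rests. Hooks: 8 mm wires at y = +-37 mm, level along x; tips, 14 to 26 mm in front (-x), turn up 16 mm: the bar must rise 16 mm or more; raised over 44 mm there, the slides strike the wires from below. So lift 20 to 40 mm, come forward (-x) 60 mm, then rise.
- stand: Fixed drip stand: white drip tray 200 x 160 mm, 18 mm high, with one steel post at x = +85 mm that carries the cross wire and both hooks (they point to -x). Nothing on it is higher than the hook tips, 180 mm above the bench. Origin on the bench below hook_seat. At the start the rack's bar lies across both hooks, along the stand's y within about 0.04 rad.
- well_floor (a point): Centre of the floor of the dryer's open-topped well, 12 mm above the bench. The well is 56 mm wide (x), 120 mm long (y), 50 mm deep: 6 mm of play all round the rack, whose long side goes along the well's y. With the rack fully down its bar's centre is 140 mm above this point. Axes as the dryer's, z up.
- dryer: Fixed white bench dryer, 110 mm (x) by 150 mm (y), rim 62 mm above the bench. Origin on the bench below the well's centre. A grey control deck, 30 mm high and 80 mm long, joins its -y side and carries the switch lever, whose pivot lies at x = 0, y = -115, z = 52 mm and whose ball passes 135 mm above the bench at its highest.
- switch_tip (a point): Centre of the red ball (26 mm across) on the dryer's switch lever, 70 mm from the pivot. The lever starts leaning to the dryer's -x and is pushed over to its +x: the ball goes from x = -34 to +34 mm of the dryer. The ball's centre is about 113 mm above the bench at both ends and 122 mm in the middle.
- switch (a joint): Angle of the switch lever: 0 leaning fully to the dryer's -x (off), 1.0 rad fully over to +x (on, end stop). It starts between 0 and 0.2, needs about 1 N at the ball, and stays where it is left.
- jar: Loose glass specimen jar with white lid, 68 mm across, 85 mm high; origin at the centre of its underside. Not to be disturbed.
- wash_bottle: Loose white wash bottle with red cap and red band, 62 mm across, 152 mm high; origin at the centre of its underside. Not to be disturbed.
- dish: Loose covered glass dish, 94 mm across, 16 mm high; origin at the centre of its underside. Not to be disturbed.
Not all that is in view belongs to the job. What is shaped like the part that bears rack_grip but orange or yellow is not meant.

How it is judged (in metres and radians):
On the way, in this order (a step that is already met when the one before it is completed fails the run):
1. the rack has been lifted off the hooks and brought clear in front of them, its bar not lower than where it hung (z of rack_grip in the frame of hook_seat above 0 m and x of rack_grip in the frame of hook_seat below -0.04 m and contact force between rack and stand below 0.05 N), for 0.1 s.
2. the rack stands fully down in the dryer's well, let go (horizontal distance between rack_grip and well_floor below 0.012 m and z of rack_grip in the frame of well_floor below 0.145 m and angle between rack_grip's own z axis and vertical below 0.1 rad and contact force between rack and the fingers below 0.1 N), for 0.2 s.
3. the switch lever is pushed fully over (value of joint switch above 0.85 rad), for 0.1 s.
At the end, for the whole second after the job is handed in: The rack stands upright (within 0.1 rad) at rest on the floor of the dryer's well (bar centre less than 145 mm above the well floor and within 12 mm of its centre in plan), touched by no finger, and the switch lever rests beyond 0.85 rad of its 1.0 rad travel (all of step 2 and linear speed of rack below 0.02 m/s and value of joint switch above 0.85 rad and velocity of joint switch below 0.1 rad/s).
It fails at once if the rack tipped more than 0.6 rad from upright (angle between rack_grip's own z axis and vertical above 0.6 rad).
It fails at once if the rack wrenched against the hooks with more than 20 N (contact force between rack and stand above 20 N).
It fails at once if the rack dropped or rammed into the dryer: faster than 0.45 m/s while lower than the rim and over the well (linear speed of rack above 0.45 m/s and horizontal distance between rack_grip and well_floor below 0.05 m and z of rack_grip in the frame of well_floor below 0.19 m).
It fails at once if the jar, the wash bottle or the dish moved more than 30 mm (distance of any of jar, wash_bottle, dish from where it was at the start of the episode above 0.03 m).
It also fails if it takes over 64 s, if anything falls off the work surface, if the arm or the gripper's body presses on something with over 40 N, if the wrist force passes 120 N, or if a joint passes its speed limit or range.

### The arm

A 6-joint arm with a two-finger parallel gripper is mounted at the origin on the work surface. World frame = base frame: x ahead of the robot, y to its left, z up, the work surface at z = 0. Lengths are in mm, angles in rad, forces in N, time in s.
With the tool pointing down it reaches from about 200 to 875 mm from the base axis. Payload 3.4 kg.
Tool frame: the origin (TCP) lies on the centre line of the jaws, within the pads' length; the fingertips stand 14 mm ahead of it and the grasp point (between the pads) lies 5 mm behind it; z points along the fingers, y is the direction in which the jaws open and shut (so a half turn about z gives the same grasp; the last joint's range is limited). The gripper opens to 94 mm and grips with 3 to 60 N. Pads are 16 mm wide; open, the fingers measure 119 mm over their backs; the gripper's body (75 mm by 177 mm) begins 78 mm behind the grasp point.
Start: joints at [1.021, 0.276, 1.505, -0, 1.361, -0.121], TCP at [239.094, 522.97, 219.493] pointing down, gripper open.
Joint ranges: [-2.89, 2.89], [-0.75, 2.08], [0.22, 2.7], [-1.18, 4.32], [0.11, 2.71], [-2.7, 2.7]. Speed limits (rad/s): [2.57, 2.57, 3.14, 3.14, 3.14, 3.14].

### API

Orientations are given as a rotation vector (axis times angle).
In Python, from cell import r gives the robot as it stands.
- The arm moves only by the shell command python3 -m crank 'ROWS' [FORCE]. ROWS is JSON, a list of rows, each an object of numbers: "ax", "ay", "az": the turn, a rotation vector about the tool's x, y, z in units of 6 degrees (1.0 is 6 degrees); "x", "y", "z": the shift along the tool's x, y, z in units of 30 mm (1.0 is 30 mm); "hand": the finger opening in mm, from 0 to 94. A call has 1 to 8 rows; each row shifts and turns the commanded pose from where the row before left it, along the tool's axes as they then stand; what a row does not reach is not made up. A row lasts 1/8 s, in which the tool goes at most 62.5 mm and 10.7 degrees, less where a joint would pass 70% of its speed; a pose out of reach is approached as far as the arm can. A call is refused whole if a number of a shift passes 1 or a number of a turn 1, either way. A call with a gripper value outside its range is refused whole. The fingers move at their own pace and stop on an object; FORCE is the grip in N (left out, the last holds). Time passes only in rows, so rows that do not move let the fingers close. It gives the time, the measured TCP pose, the force and the opening at its end, in the units of the state.
- r.observe(): the state, without advancing time (a new reading comes with each control period).
- r.capture(name): name is "side" or "top" or "wrist"; returns a dict with "color" (400x640x3 uint8, blue, green, red), "intrinsics" (3x3 intrinsics, pixels), "distortion" ([k1, k2, p1, p2, k3] as OpenCV has them; the pictures are not rectified), "R" (3x3) and "t" (3): a world point X has camera coordinates R X + t. Camera axes: x right, y down, z forward; pixel columns grow to the right and rows downward; lengths in mm; the calibration is good to about 2 mm. A picture is of the moment at which its call begins. There is no depth.
- r.hand_in(): hands the job in, once; it reports no verdict.
Trained networks look in the newest picture that a camera, given by its name, has taken for a name from the list of things; names that differ only in an ending like _2 or _b are one class to them, and where a whole thing is asked for, a point or a joint stands for the part that bears it (a point fixed in the world has none). Each returns a list of dicts, best first, with "conf" (0 to 1); they miss things now and then, are a little off and sometimes report something else, mostly with a low value. They report only what shows in the picture. A call takes as long as a camera call. They do not tell look-alikes from the thing itself.
- r.look_for(camera, target): "xy" ([column, row] in pixels, amid what is visible of it).
- r.mark_of(camera, target): "xy" ([column, row] in pixels: a listed point, or the origin of a listed thing).
The state is a dict: "clock": time; "joint_positions": joint angles; "joint_velocities": joint speeds; "tau": joint torques, N m; "position": TCP position; "tool_rot": TCP orientation; "contact_force": force on the tool from outside, world axes, zero at the start; "torque": the same for the moment, N m; "grip_width": finger opening in mm.
Only numpy, scipy, OpenCV 4.12 (cv2) and the standard library are available. Lean on these libraries where they do the work, as an engineer would, in place of code of your own. Each camera call takes 0.05 s, during which the arm holds its last target. There are 200 camera calls.

## Working session

There is one attempt and no reset: what is moved stays moved. The work goes in short steps, Python scripts to look and compute and a shell command to move; the robot and the scene stay as the last step left them, time stands still between calls to the robot, and variables do not carry over. Pictures are saved under pics/ and viewed, about 8 in all and at most 12, crops included, and the job is handed in when it is done.

```bash
ls; mkdir -p pics; cat > h.py <<'E'
import numpy as np, cv2
from cell import r
def ray(c,xy):
    K=np.array(c["intrinsics"],float);D=np.array(c["distortion"],float);R=np.array(c["R"]);t=np.array(c["t"])
    u=cv2.undistortPoints(np.array([[xy]],float),K,D)[0,0]
    return -R.T@t, R.T@np.array([u[0],u[1],1.])
def atz(c,xy,z):
    o,d=ray(c,xy); return (o+d*(z-o[2])/d[2])
def tri(a,b):
    A=[];y=[]
    for o,d in (a,b):
        d=d/np.linalg.norm(d);P=np.eye(3)-np.outer(d,d);A.append(P);y.append(P@o)
    A=np.vstack(A);y=np.hstack(y);x=np.linalg.lstsq(A,y,rcond=None)[0]
    return x,np.linalg.norm(A@x-y)
def proj(c,X):
    R=np.array(c["R"]);t=np.array(c["t"])
    return cv2.projectPoints(np.array([X],float),cv2.Rodrigues(R)[0],t,np.array(c["intrinsics"],float),np.array(c["distortion"],float))[0][0,0]
E
python3 - <<'E'
from h import *
np.set_printoptions(precision=1,suppress=True)
cs={}
for n in("side","top"):
    c=cs[n]=r.capture(n);cv2.imwrite(f"pics/{n}0.png",c["color"])
    print(n,"cam",-np.array(c["R"]).T@c["t"])
    for t in("rack_grip","hook_seat","stand","well_floor","dryer","switch_tip","jar","wash_bottle","dish"):
        print(n,t,[(np.round(d["xy"],1).tolist(),round(d["conf"],2)) for d in r.mark_of(n,t)[:4]])
print(r.observe())
E
```

```text
pics
side cam [-126.7 -681.   666.7]
side rack_grip [([361.4, 293.6], 0.71), ([436.8, 270.6], 0.65), ([274.9, 214.9], 0.62), ([367.0, 218.5], 0.57)]
side hook_seat [([369.1, 226.4], 0.64)]
side stand [([360.9, 271.6], 0.63)]
side well_floor [([276.6, 214.1], 0.81)]
side dryer [([274.9, 212.5], 0.72)]
side switch_tip [([278.9, 205.4], 0.58), ([360.4, 214.6], 0.28)]
side jar [([360.4, 213.7], 0.86)]
side wash_bottle [([259.6, 181.6], 0.58)]
side dish [([393.5, 229.1], 0.51)]
top cam [ 338.7   -8.1 1369.5]
top rack_grip [([442.7, 224.7], 0.91), ([423.1, 279.1], 0.86), ([379.1, 215.4], 0.85)]
top hook_seat [([375.7, 215.8], 0.96)]
top stand [([373.7, 225.5], 0.77)]
top well_floor [([256.3, 223.2], 0.8)]
top dryer [([255.5, 224.4], 0.91)]
top switch_tip [([284.6, 236.3], 0.58)]
top jar [([308.1, 159.7], 0.73)]
top wash_bottle [([186.7, 191.4], 0.81), ([254.7, 224.7], 0.46), ([285.4, 235.2], 0.44)]
top dish [([347.2, 154.8], 0.69)]
{'clock': 1.0, 'joint_positions': array([ 1. ,  0.3,  1.5,  0. ,  1.4, -0.1]), 'joint_velocities': array([-0.,  0., -0.,  0.,  0., -0.]), 'tau': array([  0. , -40.4, -23.8,   0.1,   0. ,   0. ]), 'position': array([239.1, 523. , 219.5]), 'tool_rot': array([0.7, 3.1, 0. ]), 'contact_force': array([-0.4,  0.1,  0.7]), 'torque': array([-0.,  0.,  0.]), 'grip_width': 94.05823725382145}
```

```bash
python3 - <<'E'
from h import *
a=cv2.imread("pics/top0.png")[110:320,140:500];a=cv2.resize(a,None,fx=2.2,fy=2.2,interpolation=cv2.INTER_CUBIC)
cv2.imwrite("pics/topc.png",a)
a=cv2.imread("pics/side0.png")[150:340,210:490];a=cv2.resize(a,None,fx=2.8,fy=2.8,interpolation=cv2.INTER_CUBIC)
cv2.imwrite("pics/sidec.png",a)
E
```

```text
(no output)
```

View pics/topc.png

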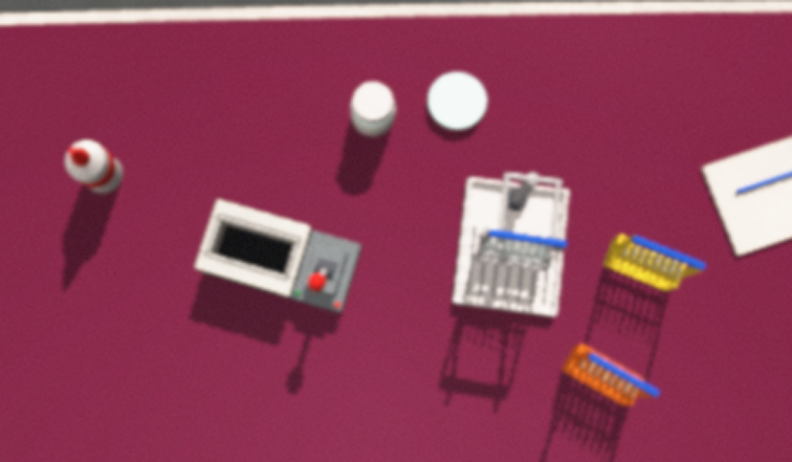

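View pics/sidec.png

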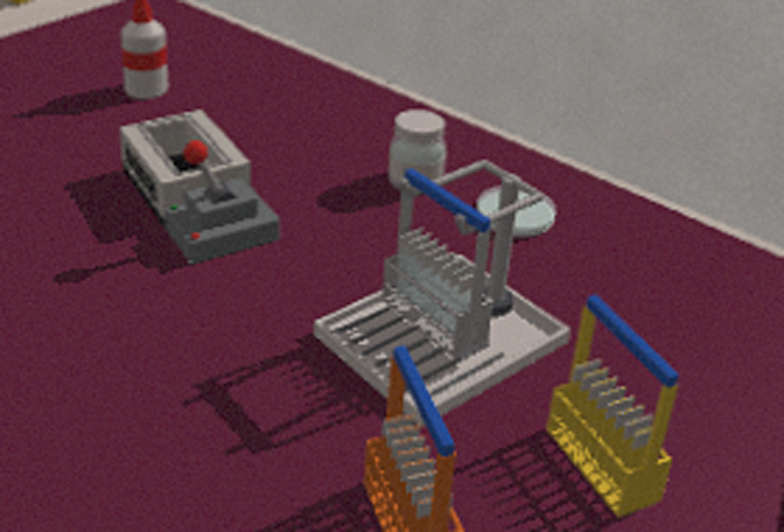

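The top crop shows three racks, at full-image pixels (379,217) with a steel basket, (442,225) yellow and (423,279) orange. The steel one hangs on the drip stand's hooks, and the side crop (crop px 445,200) confirms it, so that's the rack meant. The dryer is at (255,223) with the red ball at (284,237). The jar, dish and bottle are further up and to the left.

```bash
cat > m.py <<'E'
from h import *
np.set_printoptions(precision=1,suppress=True)
top=r.capture("top");side=r.capture("side")
def blue(c,lo,hi):
    h=cv2.cvtColor(c["color"],cv2.COLOR_BGR2HSV);m=cv2.inRange(h,(95,110,60),(125,255,255))
    z=np.zeros_like(m);z[lo[1]:hi[1],lo[0]:hi[0]]=m[lo[1]:hi[1],lo[0]:hi[0]]
    p=cv2.findNonZero(z)[:,0].astype(float);return p
def line(c,p,z):
    W=np.array([atz(c,q,z)[:2] for q in p]);ctr=W.mean(0);u,s,v=np.linalg.svd(W-ctr);t=(W-ctr)@v[0]
    return ctr+v[0]*(t.max()+t.min())/2,v[0],t.max()-t.min()
p=blue(top,(350,200),(402,235));c,v,L=line(top,p,176);print("bar top",c,v,L,len(p),"ang",np.degrees(np.arctan2(v[1],v[0])))
q=blue(side,(345,205),(395,240));print("side bar px",q.mean(0));print("tri",*tri(ray(top,p.mean(0)),ray(side,q.mean(0))))
# dryer rim corners from white mask
h=cv2.cvtColor(top["color"],cv2.COLOR_BGR2HSV)
hk=r.mark_of("top","hook_seat")[0]["xy"];print("hook",atz(top,hk,164)[:2])
print("stand",atz(top,r.mark_of("top","stand")[0]["xy"],0)[:2])
wf=r.mark_of("top","well_floor")[0]["xy"];print("well",atz(top,wf,12)[:2])
print("ws",*tri(ray(top,wf),ray(side,r.mark_of("side","well_floor")[0]["xy"])))
red=cv2.inRange(h,(0,190,130),(6,255,255))|cv2.inRange(h,(175,190,130),(180,255,255))
z=np.zeros_like(red);z[225:250,270:298]=red[225:250,270:298]
rp=cv2.findNonZero(z)[:,0].mean(0);print("ball px",rp,atz(top,rp,113))
for k in((218,200),(312,224),(295,295),(195,268)):print("rim",atz(top,(140+k[0]/2.2,110+k[1]/2.2),62)[:2])
for k in((468,177),(570,188),(556,318),(452,303)):print("tray",atz(top,(140+k[0]/2.2,110+k[1]/2.2),18)[:2])
# dark well mask
g=cv2.cvtColor(top["color"],cv2.COLOR_BGR2GRAY);d=(g<45).astype(np.uint8);n,lab,st,ce=cv2.connectedComponentsWithStats(d)
for n_,z_ in(("jar",0),("wash_bottle",0),("dish",0)):
    print(n_,atz(top,r.mark_of("top",n_)[0]["xy"],z_)[:2])
E
python3 m.py
python3 - <<'E'
from h import *
a=cv2.imread("pics/top0.png")[190:260,220:310];cv2.imwrite("pics/dry.png",cv2.resize(a,None,fx=8,fy=8,interpolation=cv2.INTER_CUBIC))
E
```

```text
bar top [ 521.7 -217.3] [-0.2 -1. ] 104.49107664411193 101 ang -99.93867137867356
side bar px [369.7 221.1]
tri [ 523.9 -222.1  170.4] 3.5610474754228614Traceback (most recent call last):
  File "m.py", line 15, in <module>
    hk=r.mark_of("top","hook_seat")[0]["xy"];print("hook",atz(top,hk,164)[:2])
       ~~~~~~~~~~~~~~~~~~~~~~~~~~~~^^^
IndexError: list index out of range
```

View pics/dry.png

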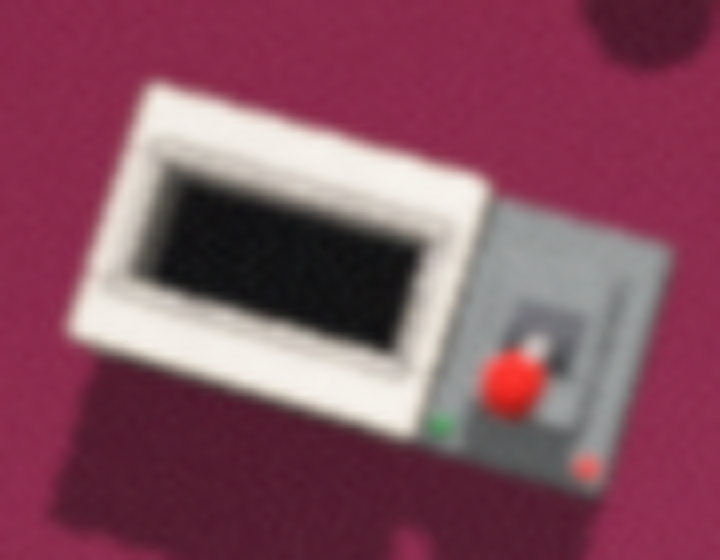

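The dryer's rim corners are at crop px (150,80), (490,182), (412,437) and (68,335), with the ball at (512,383). The lever leans down the image, which is -x.

```bash
sed -i 's/^hk=.*$/hk=(375.7,215.8);print("hook",atz(top,hk,164)[:2])/' m.py
sed -i 's/^for k in((218.*$/R=[atz(top,((a+.5)\/8+219.5,(b+.5)\/8+189.5),62)[:2] for a,b in((150,80),(490,182),(412,437),(68,335))];R=np.array(R);print("rim",R,R.mean(0),"long ang",[np.degrees(np.arctan2(*(R[i]-R[j])[::-1])) for i,j in((0,1),(3,2))],"short",[np.degrees(np.arctan2(*(R[i]-R[j])[::-1])) for i,j in((0,3),(1,2))])/' m.py; cat >> m.py <<'E'
wm=cv2.inRange(h,(0,0,150),(180,60,255));z=np.zeros_like(wm);z[195:250,222:290]=wm[195:250,222:290]
cn=max(cv2.findContours(z,0,2)[0],key=cv2.contourArea);W=np.array([atz(top,q,62)[:2] for q in cv2.convexHull(cn)[:,0].astype(float)],np.float32)
print("white rect",cv2.minAreaRect(W))
E
python3 m.py
```

```text
bar top [ 521.6 -217.3] [-0.2 -1. ] 104.49121419155821 101 ang -99.92984039308155
side bar px [369.8 221.1]
tri [ 524.  -222.1  170.4] 3.6147244863178973
hook [ 530.4 -209.3]
stand [ 532.5 -233.9]
well [522.9 181.5]
ws [528.4 177.3  12.7] 9.749155390856144
ball px [283.6 237.9] [472.1  78.2 113. ]
rim [[609.7 234.1]
 [563.7  90.7]
 [457.4 123.2]
 [502.  266.6]] [533.2 178.6] long ang [np.float64(72.21854117448537), np.float64(72.73018301111172)] short [np.float64(-16.830742617184658), np.float64(-17.04657853508398)]
tray [ 644.6 -157.4]
tray [ 624.1 -318.7]
tray [ 419.4 -285.8]
tray [ 445.3 -125.8]
jar [759.2  -1.3]
wash_bottle [657.6 428.7]
dish [ 771.8 -142.1]
white rect ((527.0507202148438, 160.00225830078125), (191.9794464111328, 112.81700897216797), 72.5239486694336)
```

```bash
cat > plan.py <<'E'
from h import *
from scipy.spatial.transform import Rotation as Ro
import sys
np.set_printoptions(precision=3,suppress=True)
def plan(x,y,z,yaw=None,o=None):
    """yaw (deg): world direction of tool y, mod 180. prints unit totals"""
    o=o or r.observe();M=Ro.from_rotvec(o["tool_rot"]).as_matrix();p=np.array(o["position"])
    ty=np.degrees(np.arctan2(M[1,1],M[0,1]))
    T=M
    if yaw is not None:
        u=np.array([np.cos(np.radians(yaw)),np.sin(np.radians(yaw)),0]); u*=np.sign(u@M[:,1]) or 1
        T=np.column_stack([np.cross(u,[0,0,-1]),u,[0,0,-1]])
    rv=Ro.from_matrix(M.T@T).as_rotvec(degrees=True)/6
    print("pos",p,"tool y yaw",ty,"tilt z",M[:,2],"j6",o["joint_positions"][5],"F",o["contact_force"],"w",o["grip_width"],"t",o["clock"])
    print("turn units",rv,"then shift units",T.T@(np.array([x,y,z])-p)/30,"| T:",T.round(2).tolist())
if __name__=="__main__":
    a=[float(v) for v in sys.argv[1:]];plan(*a)
E
python3 plan.py 523 -220 310 -9.5
```

```text
pos [239.067 522.978 219.483] tool y yaw 65.43375587454511 tilt z [ 0.  0. -1.] j6 -0.1210108313789169 F [ 0.073 -0.51  -0.581] w 93.7470110550367 t 1.55
turn units [ 0.001 -0.001 12.489] then shift units [-22.864  13.422  -3.017] | T: [[0.17, 0.99, 0.0], [0.99, -0.17, 0.0], [0.0, 0.0, -1.0]]
```

```bash
python3 -m crank '[{"az":1,"z":-0.4},{"az":1,"z":-0.4},{"az":1,"z":-0.4},{"az":1,"z":-0.4},{"az":1,"z":-0.4},{"az":1,"z":-0.4},{"az":1,"z":-0.4},{"az":1,"z":-0.2}]'
python3 -m crank '[{"az":1},{"az":1},{"az":1},{"az":1},{"az":0.5},{"x":-1,"y":0.6},{"x":-1,"y":0.6},{"x":-1,"y":0.6}]'
python3 -m crank '[{"x":-1,"y":0.6},{"x":-1,"y":0.6},{"x":-1,"y":0.6},{"x":-1,"y":0.6},{"x":-1,"y":0.6},{"x":-1,"y":0.6},{"x":-1,"y":0.6},{"x":-1,"y":0.6}]'
python3 -m crank '[{"x":-1,"y":0.6},{"x":-1,"y":0.6},{"x":-1,"y":0.6},{"x":-1,"y":0.6},{"x":-1,"y":0.6},{"x":-1,"y":0.6},{"x":-1,"y":0.6},{"x":-1,"y":0.6}]'
python3 -m crank '[{"x":-1,"y":0.6},{"x":-1,"y":0.6},{"x":-1,"y":0.6},{"x":-1},{},{}]'
python3 plan.py 523 -220 310 -9.5
```

```text
pos [239.067 522.978 219.483] tool y yaw 65.43375587454511 tilt z [ 0.  0. -1.] j6 -0.1210108313789169 F [ 0.073 -0.51  -0.581] w 93.7470110550367 t 1.55
turn units [ 0.001 -0.001 12.489] then shift units [-22.864  13.422  -3.017] | T: [[0.17, 0.99, 0.0], [0.99, -0.17, 0.0], [0.0, 0.0, -1.0]]validation failed for argument at $[0]...
validation failed for argument at $[0]...
validation failed for argument at $[0]...
validation failed for argument at $[0]...
validation failed for argument at $[0]...
```

```bash
python3 -m crank '[{"ax":0,"ay":0,"az":1,"x":0,"y":0,"z":-0.4,"hand":94}]'; python3 -m crank '[{"ax":0,"ay":0,"az":1,"x":0,"y":0,"z":-0.4}]'
```

```text
clock: 1.68
position: [238.7, 522.4, 230.7]
tool_rot: [-0.832, -3.029, 0.003]
contact_force: [-0.3, 0.7, 0.0]
grip_width: 94.0validation failed for argument at $[0]...
```

```bash
python3 -m crank '[{"ax":0,"ay":0,"az":1,"x":0,"y":0,"z":-0.4,"hand":94},{"ax":0,"ay":0,"az":1,"x":0,"y":0,"z":-0.4,"hand":94},{"ax":0,"ay":0,"az":1,"x":0,"y":0,"z":-0.4,"hand":94},{"ax":0,"ay":0,"az":1,"x":0,"y":0,"z":-0.4,"hand":94},{"ax":0,"ay":0,"az":1,"x":0,"y":0,"z":-0.4,"hand":94},{"ax":0,"ay":0,"az":1,"x":0,"y":0,"z":-0.4,"hand":94},{"ax":0,"ay":0,"az":1,"x":0,"y":0,"z":-0.2,"hand":94},{"ax":0,"ay":0,"az":1,"x":0,"y":0,"z":0,"hand":94}]' >/dev/null
python3 -m crank '[{"ax":0,"ay":0,"az":1,"x":0,"y":0,"z":0,"hand":94},{"ax":0,"ay":0,"az":1,"x":0,"y":0,"z":0,"hand":94},{"ax":0,"ay":0,"az":1,"x":0,"y":0,"z":0,"hand":94},{"ax":0,"ay":0,"az":0.5,"x":0,"y":0,"z":0,"hand":94},{"ax":0,"ay":0,"az":0,"x":-1,"y":0.6,"z":0,"hand":94},{"ax":0,"ay":0,"az":0,"x":-1,"y":0.6,"z":0,"hand":94},{"ax":0,"ay":0,"az":0,"x":-1,"y":0.6,"z":0,"hand":94},{"ax":0,"ay":0,"az":0,"x":-1,"y":0.6,"z":0,"hand":94}]' >/dev/null
python3 plan.py 523 -220 310 -9.5
```

```text
pos [290.399 391.603 309.518] tool y yaw -9.54907397918885 tilt z [ 0.  0. -1.] j6 0.9566829790465156 F [0.665 0.032 0.5  ] w 93.86301550850433 t 3.675
turn units [ 0.003 -0.001 -0.008] then shift units [-18.828  11.012  -0.016] | T: [[0.17, 0.99, 0.0], [0.99, -0.17, 0.0], [0.0, 0.0, -1.0]]
```

```bash
python3 -m crank '[{"ax":0,"ay":0,"az":0,"x":-1,"y":0.6,"z":0,"hand":94},{"ax":0,"ay":0,"az":0,"x":-1,"y":0.6,"z":0,"hand":94},{"ax":0,"ay":0,"az":0,"x":-1,"y":0.6,"z":0,"hand":94},{"ax":0,"ay":0,"az":0,"x":-1,"y":0.6,"z":0,"hand":94},{"ax":0,"ay":0,"az":0,"x":-1,"y":0.6,"z":0,"hand":94},{"ax":0,"ay":0,"az":0,"x":-1,"y":0.6,"z":0,"hand":94},{"ax":0,"ay":0,"az":0,"x":-1,"y":0.6,"z":0,"hand":94},{"ax":0,"ay":0,"az":0,"x":-1,"y":0.6,"z":0,"hand":94}]' >/dev/null
python3 plan.py 523 -220 310 -9.5
```

```text
pos [392.505 130.991 309.65 ] tool y yaw -9.566941357701142 tilt z [ 0.001  0.    -1.   ] j6 0.32043511060253616 F [0.741 0.228 0.038] w 94.00798893945404 t 4.675
turn units [ 0.006 -0.003 -0.011] then shift units [-10.821   6.221  -0.012] | T: [[0.17, 0.99, 0.0], [0.99, -0.17, 0.0], [0.0, 0.0, -1.0]]
```

```bash
python3 -m crank '[{"ax":0,"ay":0,"az":0,"x":-1,"y":0.6,"z":0,"hand":94},{"ax":0,"ay":0,"az":0,"x":-1,"y":0.6,"z":0,"hand":94},{"ax":0,"ay":0,"az":0,"x":-1,"y":0.6,"z":0,"hand":94},{"ax":0,"ay":0,"az":0,"x":-1,"y":0.6,"z":0,"hand":94},{"ax":0,"ay":0,"az":0,"x":-1,"y":0.6,"z":0,"hand":94},{"ax":0,"ay":0,"az":0,"x":-1,"y":0.6,"z":0,"hand":94},{"ax":0,"ay":0,"az":0,"x":-1,"y":0.6,"z":0,"hand":94},{"ax":0,"ay":0,"az":0,"x":-1,"y":0.6,"z":0,"hand":94}]' >/dev/null
python3 -m crank '[{"ax":0,"ay":0,"az":0,"x":-1,"y":0.6,"z":0,"hand":60},{"ax":0,"ay":0,"az":0,"x":-1,"y":0.4,"z":0,"hand":60},{"ax":0,"ay":0,"az":0,"x":-0.8,"y":0.4,"z":0,"hand":60},{"ax":0,"ay":0,"az":0,"x":0,"y":0,"z":0,"hand":60},{"ax":0,"ay":0,"az":0,"x":0,"y":0,"z":0,"hand":60}]' >/dev/null
python3 - <<'E'
from plan import *
plan(523,-220,310,-9.5)
c=r.capture("wrist");cv2.imwrite("pics/w1.png",c["color"]);print("cam",-np.array(c["R"]).T@c["t"])
for t in("rack_grip","hook_seat"):print(t,[(d["xy"],d["conf"]) for d in r.mark_of("wrist",t)[:3]],end=" ")
E
```

```text
pos [ 521.557 -217.552  309.398] tool y yaw -9.559093054865297 tilt z [-0.     0.001 -1.   ] j6 -0.35203053370397147 F [ 0.068  0.512 -0.564] w 60.40866305572376 t 6.3
turn units [-0.006 -0.011 -0.01 ] then shift units [-0.073  0.061 -0.02 ] | T: [[0.17, 0.99, 0.0], [0.99, -0.17, 0.0], [0.0, 0.0, -1.0]]
cam [ 532.818 -144.405  475.863]
rack_grip [([322.7, 193.6], 0.85), ([335.4, 330.0], 0.68)] hook_seat [([324.6, 189.4], 0.67)]
```

View pics/w1.png

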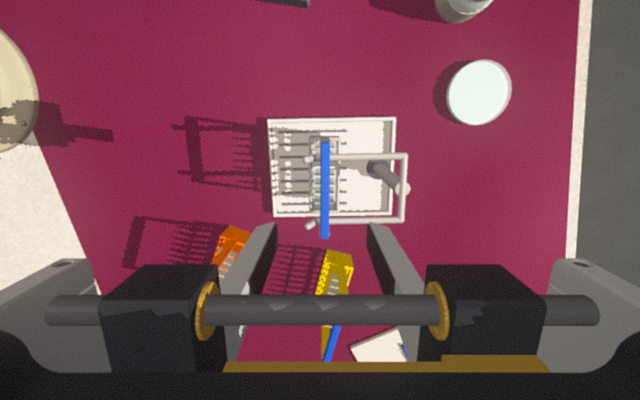

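The wrist view shows the blue bar from (325,142) to (325,238) across both hooks, with the steel basket beneath it. The hook tips turn up on the left, at about (309,160) and (311,224).

```bash
cat > bar.py <<'E'
from plan import *
c=r.capture("wrist");h=cv2.cvtColor(c["color"],cv2.COLOR_BGR2HSV);m=cv2.inRange(h,(95,110,60),(125,255,255))
n,l,s,ce=cv2.connectedComponentsWithStats(m);k=1+np.argmax([s[i,4] if 130<ce[i,1]<240 else 0 for i in range(1,n)]);print("box",s[k])
W=np.array([atz(c,q,176)[:2] for q in cv2.findNonZero((l==k).astype(np.uint8))[:,0].astype(float)])
rc=cv2.minAreaRect(W.astype(np.float32));print(rc);v=np.linalg.svd(W-W.mean(0))[2][0];print("mean",W.mean(0),"bar dir",np.degrees(np.arctan2(*v[::-1]))%180)
for a,b in((309,160),(311,224)):print("tip",atz(c,(a,b),180))
for a,b in((268,119),(396,118),(397,214),(274,216)):print("tray",atz(c,(a,b),18))
plan(rc[0][0],rc[0][1],200,-9.5)
E
python3 bar.py
```

```text
box [320 143  10  96 802]
((523.3132934570312, -219.42662048339844), (106.2705078125, 9.22944164276123), 79.80333709716797)
mean [ 523.822 -216.808] bar dir 80.18984456755247
tip [ 513.171 -181.24   180.   ]
tip [ 502.835 -251.206  180.   ]
tray [ 451.078 -128.475   18.   ]
tray [ 646.961 -159.881   18.   ]
tray [ 633.074 -316.281   18.   ]
tray [ 427.227 -285.289   18.   ]
pos [ 521.665 -217.347  309.836] tool y yaw -9.502132824793044 tilt z [ 0.  0. -1.] j6 -0.35226785580953085 F [-0.426 -0.122 -0.104] w 60.10986017786164 t 6.5
turn units [ 0.004 -0.002 -0.   ] then shift units [-0.059  0.066  3.661] | T: [[0.17, 0.99, 0.0], [0.99, -0.17, 0.0], [0.0, 0.0, -1.0]]
```

```bash
python3 -m crank '[{"ax":0,"ay":0,"az":0.08,"x":-0.06,"y":0.07,"z":0.6,"hand":60},{"ax":0,"ay":0,"az":0,"x":0,"y":0,"z":0.8,"hand":50},{"ax":0,"ay":0,"az":0,"x":0,"y":0,"z":0.8,"hand":50},{"ax":0,"ay":0,"az":0,"x":0,"y":0,"z":0.8,"hand":50},{"ax":0,"ay":0,"az":0,"x":0,"y":0,"z":0.8,"hand":40},{"ax":0,"ay":0,"az":0,"x":0,"y":0,"z":0.6,"hand":40},{"ax":0,"ay":0,"az":0,"x":0,"y":0,"z":0.4,"hand":40},{"ax":0,"ay":0,"az":0,"x":0,"y":0,"z":0,"hand":40}]'
python3 plan.py 523.3 -219.4 165 -10; python3 - <<'E'
from h import *
c=r.capture("wrist");cv2.imwrite("pics/w2.png",c["color"][60:320,140:520])
E
```

```text
clock: 7.5
position: [523.2, -219.9, 164.9]
tool_rot: [-2.406, -2.018, 0.001]
contact_force: [0.0, -1.0, 0.1]
grip_width: 39.8
pos [ 523.196 -219.887  164.936] tool y yaw -10.02135532608214 tilt z [-0.001  0.001 -1.   ] j6 -0.34567084343073556 F [ 0.047 -0.957  0.094] w 39.793108102702185 t 7.5
turn units [-0.012 -0.006 -0.004] then shift units [ 0.017  0.001 -0.002] | T: [[0.17, 0.98, 0.0], [0.98, -0.17, 0.0], [0.0, 0.0, -1.0]]
```

View pics/w2.png

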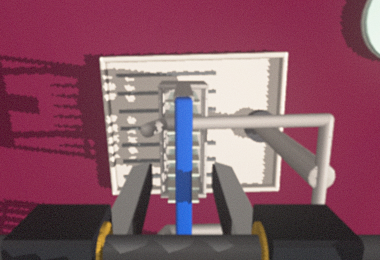

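The bar (crop px 184) sits centrally between the two fingers (about 150 and 217), so I'll close.

```bash
python3 -m crank '[{"ax":0,"ay":0,"az":0,"x":0,"y":0,"z":0,"hand":20},{"ax":0,"ay":0,"az":0,"x":0,"y":0,"z":0,"hand":10},{"ax":0,"ay":0,"az":0,"x":0,"y":0,"z":0,"hand":4},{"ax":0,"ay":0,"az":0,"x":0,"y":0,"z":0,"hand":4},{"ax":0,"ay":0,"az":0,"x":0,"y":0,"z":0,"hand":4},{"ax":0,"ay":0,"az":0,"x":0,"y":0,"z":0,"hand":4}]' 30
python3 -m crank '[{"ax":0,"ay":0,"az":0,"x":0,"y":0,"z":-0.2,"hand":4},{"ax":0,"ay":0,"az":0,"x":0,"y":0,"z":-0.2,"hand":4},{"ax":0,"ay":0,"az":0,"x":0,"y":0,"z":-0.3,"hand":4},{"ax":0,"ay":0,"az":0,"x":0,"y":0,"z":-0.3,"hand":4},{"ax":0,"ay":0,"az":0,"x":0,"y":0,"z":0,"hand":4},{"ax":0,"ay":0,"az":0,"x":0,"y":0,"z":0,"hand":4}]'
```

```text
clock: 8.3
position: [523.8, -220.6, 165.8]
tool_rot: [2.407, 2.018, 0.001]
contact_force: [-0.5, 0.4, 2.9]
grip_width: 9.7
clock: 9.05
position: [523.4, -220.4, 195.4]
tool_rot: [-2.407, -2.018, -0.0]
contact_force: [-0.7, 1.0, -3.8]
grip_width: 9.1
```

```bash
python3 -m crank '[{"ax":0,"ay":0,"az":0,"x":0,"y":-0.3,"z":0,"hand":4},{"ax":0,"ay":0,"az":0,"x":0,"y":-0.4,"z":0,"hand":4},{"ax":0,"ay":0,"az":0,"x":0,"y":-0.5,"z":0,"hand":4},{"ax":0,"ay":0,"az":0,"x":0,"y":-0.5,"z":0,"hand":4},{"ax":0,"ay":0,"az":0,"x":0,"y":-0.5,"z":0,"hand":4},{"ax":0,"ay":0,"az":0,"x":0,"y":-0.4,"z":0,"hand":4},{"ax":0,"ay":0,"az":0,"x":0,"y":0,"z":0,"hand":4},{"ax":0,"ay":0,"az":0,"x":0,"y":0,"z":0,"hand":4}]'
python3 -m crank '[{"ax":0,"ay":0,"az":0,"x":0,"y":-0.2,"z":-0.3,"hand":4},{"ax":0,"ay":0,"az":0,"x":0,"y":-0.2,"z":-0.6,"hand":4},{"ax":0,"ay":0,"az":0,"x":0,"y":0,"z":-0.6,"hand":4},{"ax":0,"ay":0,"az":0,"x":0,"y":0,"z":-0.6,"hand":4},{"ax":0,"ay":0,"az":0,"x":0,"y":0,"z":-0.6,"hand":4},{"ax":0,"ay":0,"az":0,"x":0,"y":0,"z":-0.5,"hand":4},{"ax":0,"ay":0,"az":0,"x":0,"y":0,"z":-0.4,"hand":4},{"ax":0,"ay":0,"az":0,"x":0,"y":0,"z":0,"hand":4}]'
python3 plan.py 533 178 300 -17.3
```

```text
clock: 10.05
position: [447.3, -207.2, 195.7]
tool_rot: [2.407, 2.017, 0.001]
contact_force: [-0.5, 0.3, -3.0]
grip_width: 10.2
clock: 11.05
position: [435.5, -205.1, 304.4]
tool_rot: [2.406, 2.017, 0.001]
contact_force: [-0.5, 0.1, -3.7]
grip_width: 10.0
pos [ 435.467 -205.107  304.383] tool y yaw -10.043538612138516 tilt z [ 0.002 -0.001 -1.   ] j6 -0.4096212084448435 F [-0.548  0.079 -3.725] w 9.992718895378013 t 11.05
turn units [0.019 0.006 1.209] then shift units [13.159 -0.694  0.146] | T: [[0.3, 0.95, 0.0], [0.95, -0.3, 0.0], [0.0, 0.0, -1.0]]
```

```bash
python3 -m crank '[{"ax":0,"ay":0,"az":0.6,"x":0.3,"y":0,"z":0,"hand":4},{"ax":0,"ay":0,"az":0.6,"x":0.7,"y":0,"z":0,"hand":4},{"ax":0,"ay":0,"az":0,"x":0.9,"y":-0.1,"z":0,"hand":4},{"ax":0,"ay":0,"az":0,"x":0.9,"y":-0.1,"z":0,"hand":4},{"ax":0,"ay":0,"az":0,"x":0.9,"y":-0.1,"z":0,"hand":4},{"ax":0,"ay":0,"az":0,"x":0.9,"y":-0.1,"z":0,"hand":4},{"ax":0,"ay":0,"az":0,"x":0.9,"y":-0.1,"z":0,"hand":4},{"ax":0,"ay":0,"az":0,"x":0.9,"y":0,"z":0,"hand":4}]'
python3 -m crank '[{"ax":0,"ay":0,"az":0,"x":0.9,"y":0,"z":0,"hand":4},{"ax":0,"ay":0,"az":0,"x":0.9,"y":0,"z":0,"hand":4},{"ax":0,"ay":0,"az":0,"x":0.8,"y":0,"z":0,"hand":4},{"ax":0,"ay":0,"az":0,"x":0.5,"y":0,"z":0,"hand":4},{"ax":0,"ay":0,"az":0,"x":0,"y":0,"z":0,"hand":4},{"ax":0,"ay":0,"az":0,"x":0,"y":0,"z":0,"hand":4},{"ax":0,"ay":0,"az":0,"x":0,"y":0,"z":0,"hand":4}]'
python3 - <<'E'
from plan import *
plan(533,178,300,-17.3)
c=r.capture("wrist");cv2.imwrite("pics/w3.png",c["color"])
for t in("well_floor","switch_tip","dryer"):print(t,[(np.round(d["xy"]),round(d["conf"],2),atz(c,d["xy"],z)[:2]) for d,z in zip(r.mark_of("wrist",t)[:2],{"well_floor":(12,12),"switch_tip":(114,114),"dryer":(0,0)}[t])])
E
```

```text
clock: 12.05
position: [474.7, -15.4, 302.7]
tool_rot: [-2.528, -1.863, 0.002]
contact_force: [1.4, -0.7, -4.0]
grip_width: 9.7
clock: 12.92
position: [502.5, 71.7, 303.5]
tool_rot: [2.53, 1.862, -0.001]
contact_force: [-0.2, -0.7, -3.6]
grip_width: 9.4
pos [502.549  71.684 303.482] tool y yaw -17.304574899072335 tilt z [-0. -0. -1.] j6 0.306876029312245 F [-0.249 -0.671 -3.629] w 9.372542030703286 t 12.925
turn units [-0.     0.004 -0.001] then shift units [ 3.685 -0.085  0.116] | T: [[0.3, 0.95, 0.0], [0.95, -0.3, 0.0], [0.0, 0.0, -1.0]]
well_floor [(array([320.,  93.]), 0.86, array([533.203, 180.735]))]
switch_tip [(array([298., 184.]), 0.63, array([471.447,  76.927]))]
dryer [(array([318.,  96.]), 0.59, array([528.623, 178.31 ]))]
```

View pics/w3.png

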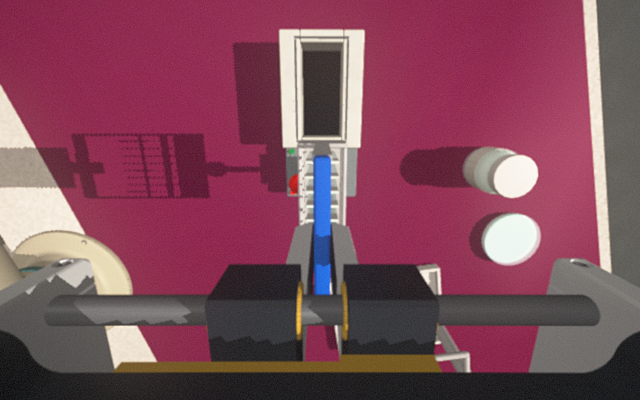

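The wrist view shows the well opening at about (301-348, 40-140), inside rim corners (281,30), (364,30), (366,149) and (283,149). The held bar runs straight ahead with its far end at (322,156). Next I'll fit the rim and the bar end.

```bash
cat > rim.py <<'E'
from plan import *
c=r.capture("wrist");h=cv2.cvtColor(c["color"],cv2.COLOR_BGR2HSV)
m=cv2.inRange(h,(0,0,140),(180,70,255));m[:, :260]=0;m[:,385:]=0;m[151:]=0
p=cv2.findContours(m,0,2)[0];p=max(p,key=cv2.contourArea);W=np.array([atz(c,q,62)[:2] for q in p[:,0].astype(float)],np.float32)
rc=cv2.minAreaRect(W);print("rim rect",rc)
b=cv2.inRange(h,(95,110,40),(125,255,255));n,l,s,ce=cv2.connectedComponentsWithStats(b);k=1+np.argmax(s[1:,4]);print("bar box",s[k])
o=r.observe();zt=o["position"][2]+11;pts=[]
for y in range(s[k,1]+2,s[k,1]+60,6):
    xs=np.where(l[y]==k)[0];pts.append([*atz(c,((xs[0]+xs[-1])/2,y),zt)[:2]])
pts=np.array(pts);v=np.linalg.svd(pts-pts.mean(0))[2][0];v*=np.sign(v[1]);print("bar dir",np.degrees(np.arctan2(*v[::-1])))
e=atz(c,(s[k,0]+s[k,2]/2,s[k,1]),zt)[:2];print("far end",e,"centre est",e-v*54,"TCP",o["position"])
E
python3 rim.py
```

```text
rim rect ((533.6604614257812, 176.74713134765625), (152.4818878173828, 110.74752044677734), 72.59575653076172)
bar box [ 313  156   19  139 2335]
bar dir 72.73504996523297
far end [518.521 124.886] centre est [502.494  73.319] TCP [502.731  72.128 303.569]
```

```bash
python3 plan.py 533.4 177 300 -17.3;  python3 -m crank '[{"ax":0,"ay":0,"az":0,"x":0.4,"y":-0.02,"z":0,"hand":4},{"ax":0,"ay":0,"az":0,"x":0.7,"y":-0.02,"z":0,"hand":4},{"ax":0,"ay":0,"az":0,"x":0.9,"y":0,"z":0,"hand":4},{"ax":0,"ay":0,"az":0,"x":0.8,"y":0,"z":0,"hand":4},{"ax":0,"ay":0,"az":0,"x":0.6,"y":0,"z":0,"hand":4},{"ax":0,"ay":0,"az":0,"x":0.25,"y":0,"z":0,"hand":4},{"ax":0,"ay":0,"az":0,"x":0,"y":0,"z":0,"hand":4},{"ax":0,"ay":0,"az":0,"x":0,"y":0,"z":0,"hand":4}]'; python3 plan.py 533.4 177 220 -17.3
```

```text
pos [502.731  72.128 303.569] tool y yaw -17.280535724071292 tilt z [ 0. -0. -1.] j6 0.3070492532167795 F [-0.056  0.252 -3.768] w 9.83541754073112 t 13.175
turn units [ 0.002 -0.     0.003] then shift units [ 3.642 -0.064  0.119] | T: [[0.3, 0.95, 0.0], [0.95, -0.3, 0.0], [0.0, 0.0, -1.0]]
clock: 14.18
position: [533.9, 176.8, 303.5]
tool_rot: [2.53, 1.862, -0.001]
contact_force: [0.3, -0.2, -4.0]
grip_width: 9.8
pos [533.889 176.776 303.504] tool y yaw -17.277874770725038 tilt z [-0.    -0.001 -1.   ] j6 0.4979591362204245 F [ 0.324 -0.221 -4.021] w 9.757946148124972 t 14.175
turn units [-0.     0.006  0.004] then shift units [ 0.002 -0.018  2.783] | T: [[0.3, 0.95, 0.0], [0.95, -0.3, 0.0], [0.0, 0.0, -1.0]]
```

```bash
python3 -m crank '[{"ax":0,"ay":0,"az":0,"x":0,"y":0,"z":0.4,"hand":4},{"ax":0,"ay":0,"az":0,"x":0,"y":0,"z":0.7,"hand":4},{"ax":0,"ay":0,"az":0,"x":0,"y":0,"z":0.7,"hand":4},{"ax":0,"ay":0,"az":0,"x":0,"y":0,"z":0.6,"hand":4},{"ax":0,"ay":0,"az":0,"x":0,"y":0,"z":0.5,"hand":4},{"ax":0,"ay":0,"az":0,"x":0,"y":0,"z":0.3,"hand":4},{"ax":0,"ay":0,"az":0,"x":0,"y":0,"z":0,"hand":4}]'; python3 - <<'E'
from h import *
a=r.capture("side");a=a["color"][150:255,225:345];b=r.capture("wrist")["color"][60:270,220:440]
cv2.imwrite("pics/s4.png",np.hstack([cv2.resize(a,(480,420),interpolation=2),cv2.resize(b,(300,420)) if 0 else cv2.resize(b,(320,420))]))
E
```

```text
clock: 15.05
position: [533.7, 177.2, 206.8]
tool_rot: [-2.529, -1.863, 0.002]
contact_force: [-0.4, 0.5, -3.9]
grip_width: 9.8
```

View pics/s4.png

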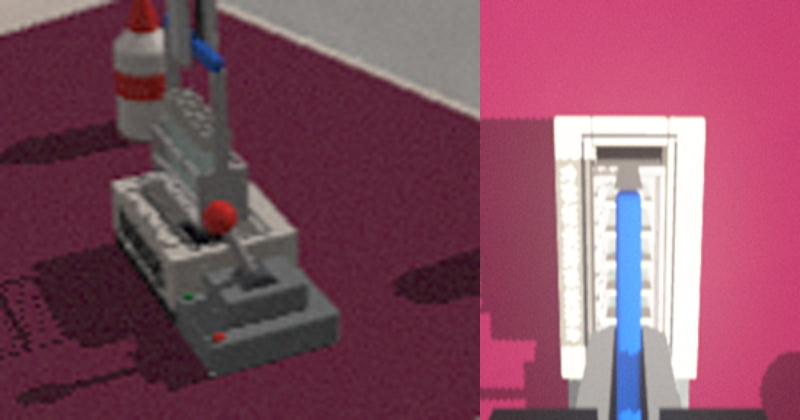

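The rack hovers just above the rim. In the wrist view the bar (x=628) lies midway between the well's sides (583 and 677), so I'll lower it slowly.

```bash
python3 -m crank '[{"ax":0,"ay":0,"az":0,"x":0,"y":0,"z":0.3,"hand":4},{"ax":0,"ay":0,"az":0,"x":0,"y":0,"z":0.3,"hand":4},{"ax":0,"ay":0,"az":0,"x":0,"y":0,"z":0.2,"hand":4},{"ax":0,"ay":0,"az":0,"x":0,"y":0,"z":0,"hand":4}]'; python3 -m crank '[{"ax":0,"ay":0,"az":0,"x":0,"y":0,"z":0.3,"hand":4},{"ax":0,"ay":0,"az":0,"x":0,"y":0,"z":0.3,"hand":4},{"ax":0,"ay":0,"az":0,"x":0,"y":0,"z":0.2,"hand":4},{"ax":0,"ay":0,"az":0,"x":0,"y":0,"z":0.1,"hand":4},{"ax":0,"ay":0,"az":0,"x":0,"y":0,"z":0,"hand":4}]'
```

```text
clock: 15.65
position: [533.6, 177.3, 182.7]
tool_rot: [-2.529, -1.863, 0.002]
contact_force: [0.1, 0.4, -4.3]
grip_width: 9.5
clock: 16.27
position: [534.0, 177.4, 156.2]
tool_rot: [-2.529, -1.863, 0.0]
contact_force: [0.5, 0.5, -3.5]
grip_width: 9.6
```

No contact so far, and about 9 mm left to go.

```bash
python3 -m crank '[{"ax":0,"ay":0,"az":0,"x":0,"y":0,"z":0.1,"hand":4},{"ax":0,"ay":0,"az":0,"x":0,"y":0,"z":0.1,"hand":4},{"ax":0,"ay":0,"az":0,"x":0,"y":0,"z":0.05,"hand":4},{"ax":0,"ay":0,"az":0,"x":0,"y":0,"z":0,"hand":4}]'; python3 -m crank '[{"ax":0,"ay":0,"az":0,"x":0,"y":0,"z":0.04,"hand":4},{"ax":0,"ay":0,"az":0,"x":0,"y":0,"z":0.03,"hand":4},{"ax":0,"ay":0,"az":0,"x":0,"y":0,"z":0,"hand":4}]'
```

```text
clock: 16.77
position: [534.0, 177.4, 148.8]
tool_rot: [-2.529, -1.863, 0.0]
contact_force: [0.5, 0.3, -4.1]
grip_width: 10.1
clock: 17.15
position: [534.4, 177.4, 147.9]
tool_rot: [2.529, 1.863, 0.002]
contact_force: [-1.3, -0.5, 4.8]
grip_width: 9.4
```

The force flipped from -4 to +4.8 N at z=148, against 147 expected for the floor, so the rack is down. I'll release and retreat straight up.

```bash
python3 -m crank '[{"ax":0,"ay":0,"az":0,"x":0,"y":0,"z":0,"hand":30},{"ax":0,"ay":0,"az":0,"x":0,"y":0,"z":0,"hand":40},{"ax":0,"ay":0,"az":0,"x":0,"y":0,"z":0,"hand":40},{"ax":0,"ay":0,"az":0,"x":0,"y":0,"z":0,"hand":40},{"ax":0,"ay":0,"az":0,"x":0,"y":0,"z":-0.5,"hand":40},{"ax":0,"ay":0,"az":0,"x":0,"y":0,"z":-0.8,"hand":40},{"ax":0,"ay":0,"az":0,"x":0,"y":0,"z":-0.9,"hand":40},{"ax":0,"ay":0,"az":0,"x":0,"y":0,"z":-0.9,"hand":40}]';  python3 -m crank '[{"ax":0,"ay":0,"az":0,"x":-0.5,"y":-0.3,"z":-0.4,"hand":20},{"ax":0,"ay":0,"az":0,"x":-0.9,"y":-0.4,"z":0,"hand":10},{"ax":0,"ay":0,"az":0,"x":-0.9,"y":-0.5,"z":0,"hand":0},{"ax":0,"ay":0,"az":0,"x":-0.9,"y":-0.5,"z":0,"hand":0},{"ax":0,"ay":0,"az":0,"x":-0.6,"y":-0.4,"z":0,"hand":0},{"ax":0,"ay":0,"az":0,"x":0,"y":0,"z":0,"hand":0},{"ax":0,"ay":0,"az":0,"x":0,"y":0,"z":0,"hand":0}]'; python3 - <<'E'
from plan import *
c=r.capture("wrist");a=c["color"][:270,150:500];b=r.capture("side")["color"][150:255,225:345]
cv2.imwrite("pics/s5.png",np.hstack([cv2.resize(b,(400,350),interpolation=2),cv2.resize(a,(400,350))]))
print([(np.round(d["xy"]),round(d["conf"],2)) for d in r.mark_of("wrist","switch_tip")+r.mark_of("side","switch_tip")])
x=np.array([533.5,177.8]);u=np.array([.9537,-.3007]);v=np.array([.3007,.9537])
B=x-34*u-115*v;S=x-66*u-115*v;print("ball0",B,"start",S);plan(*S,122)
E
```

```text
clock: 18.15
position: [534.3, 177.5, 241.9]
tool_rot: [2.529, 1.863, 0.002]
contact_force: [0.6, -0.5, -0.1]
grip_width: 40.0
clock: 19.02
position: [440.8, 87.5, 252.1]
tool_rot: [2.529, 1.863, 0.002]
contact_force: [-0.3, -0.3, -0.4]
grip_width: 0.5
[(array([352., 189.]), 0.69), (array([278., 204.]), 0.53)]
ball0 [466.494  78.348] start [435.975  87.971]
pos [440.715  87.668 251.655] tool y yaw -17.2089587604004 tilt z [-0.  0. -1.] j6 0.3414129533648544 F [-0.573 -0.712 -0.236] w 0.447826887934998 t 19.225
turn units [0. 0. 0.] then shift units [-0.038 -0.153  4.322] | T: [[0.3, 0.96, -0.0], [0.96, -0.3, 0.0], [0.0, -0.0, -1.0]]
```

View pics/s5.png

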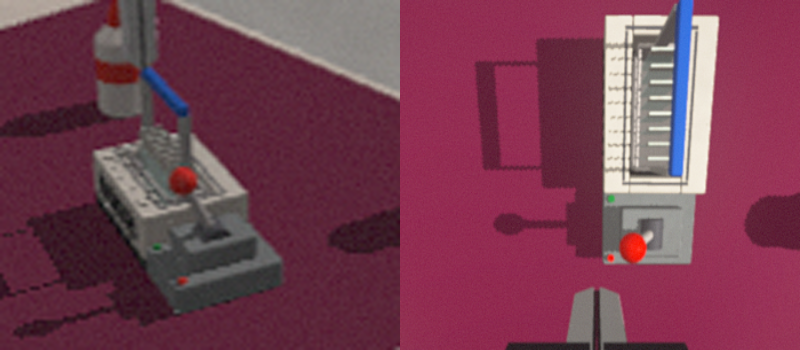

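The rack stands upright in the well, clear of the gripper. The ball in the wrist view (352,189) still leans to -x, and the closed fingers are beyond it on the -x side. Next I'll descend and push along the dryer's +x.

```bash
python3 -m crank '[{"ax":0,"ay":0,"az":0,"x":-0.04,"y":-0.2,"z":0.5,"hand":0},{"ax":0,"ay":0,"az":0,"x":0,"y":0,"z":0.8,"hand":0},{"ax":0,"ay":0,"az":0,"x":0,"y":0,"z":0.9,"hand":0},{"ax":0,"ay":0,"az":0,"x":0,"y":0,"z":0.9,"hand":0},{"ax":0,"ay":0,"az":0,"x":0,"y":0,"z":0.8,"hand":0},{"ax":0,"ay":0,"az":0,"x":0,"y":0,"z":0.5,"hand":0},{"ax":0,"ay":0,"az":0,"x":0,"y":0,"z":0,"hand":0}]' && python3 -m crank '[{"ax":0,"ay":0,"az":0,"x":0,"y":0.3,"z":0,"hand":0},{"ax":0,"ay":0,"az":0,"x":0,"y":0.4,"z":0,"hand":0},{"ax":0,"ay":0,"az":0,"x":0,"y":0.4,"z":0,"hand":0},{"ax":0,"ay":0,"az":0,"x":0,"y":0.4,"z":0,"hand":0},{"ax":0,"ay":0,"az":0,"x":0,"y":0.4,"z":0,"hand":0},{"ax":0,"ay":0,"az":0,"x":0,"y":0.2,"z":0,"hand":0},{"ax":0,"ay":0,"az":0,"x":0,"y":0,"z":0,"hand":0}]'; python3 -c "
from plan import *
x=np.array([533.5,177.8]);u=np.array([.9537,-.3007]);v=np.array([.3007,.9537]);plan(*(x+9*u-115*v),118)"
```

```text
clock: 20.1
position: [433.4, 88.1, 118.7]
tool_rot: [-2.528, -1.863, 0.004]
contact_force: [0.2, -0.8, 1.1]
grip_width: 0.6
clock: 20.98
position: [494.9, 68.9, 119.7]
tool_rot: [2.529, 1.863, 0.001]
contact_force: [0.3, -0.0, 0.3]
grip_width: 0.5
pos [494.92   68.936 119.699] tool y yaw -17.265949490972627 tilt z [ 0.001 -0.    -1.   ] j6 0.30049988651048365 F [ 0.272 -0.005  0.253] w 0.4695300280361888 t 20.975
turn units [0. 0. 0.] then shift units [0.012 0.435 0.057] | T: [[0.3, 0.95, 0.0], [0.95, -0.3, -0.0], [0.0, 0.0, -1.0]]
```

```bash
python3 -m crank '[{"ax":0,"ay":0,"az":0,"x":0,"y":0.2,"z":0,"hand":0},{"ax":0,"ay":0,"az":0,"x":0,"y":0.15,"z":0,"hand":0},{"ax":0,"ay":0,"az":0,"x":0,"y":0.08,"z":0,"hand":0},{"ax":0,"ay":0,"az":0,"x":0,"y":0,"z":0,"hand":0}]'; python3 - <<'E'
from h import *
c=r.capture("top")["color"][190:260,220:310];b=r.capture("side")["color"][150:255,225:345]
cv2.imwrite("pics/s6.png",np.hstack([cv2.resize(b,(400,350),interpolation=2),cv2.resize(c,(400,311)).copy() if 0 else cv2.resize(c,(400,350))]))
E
```

```text
clock: 21.48
position: [506.8, 65.3, 119.9]
tool_rot: [2.529, 1.863, 0.001]
contact_force: [-1.1, -0.0, -0.4]
grip_width: 0.2
```

```bash
python3 -m crank '[{"ax":0,"ay":0,"az":0,"x":0,"y":0.06,"z":0,"hand":0},{"ax":0,"ay":0,"az":0,"x":0,"y":0.04,"z":0,"hand":0},{"ax":0,"ay":0,"az":0,"x":0,"y":0,"z":0,"hand":0}]';python3 -m crank '[{"ax":0,"ay":0,"az":0,"x":0,"y":0.05,"z":0,"hand":0},{"ax":0,"ay":0,"az":0,"x":0,"y":0,"z":0,"hand":0}]'
```

```text
clock: 21.95
position: [508.5, 64.7, 119.8]
tool_rot: [-2.528, -1.862, 0.002]
contact_force: [-2.9, 1.3, 0.1]
grip_width: 0.5
clock: 22.2
position: [508.7, 64.7, 119.7]
tool_rot: [-2.527, -1.861, 0.004]
contact_force: [-5.9, 2.3, 3.0]
grip_width: 0.4
```

The force is rising while the position no longer advances, so the lever is at its end stop. I'll back off, rise and check.

```bash
python3 -m crank '[{"ax":0,"ay":0,"az":0,"x":0,"y":-0.4,"z":0,"hand":0},{"ax":0,"ay":0,"az":0,"x":0,"y":-0.8,"z":0,"hand":0},{"ax":0,"ay":0,"az":0,"x":0,"y":-0.8,"z":-0.5,"hand":0},{"ax":0,"ay":0,"az":0,"x":0,"y":-0.8,"z":-0.8,"hand":0},{"ax":0,"ay":0,"az":0,"x":-0.8,"y":-0.8,"z":-0.8,"hand":0},{"ax":0,"ay":0,"az":0,"x":-0.8,"y":-0.8,"z":-0.8,"hand":0},{"ax":0,"ay":0,"az":0,"x":0,"y":0,"z":0,"hand":0},{"ax":0,"ay":0,"az":0,"x":0,"y":0,"z":0,"hand":0}]'; python3 - <<'E'
from h import *
T=r.capture("top");S=r.capture("side")
def cen(c,b,f):
    h=cv2.cvtColor(c["color"],cv2.COLOR_BGR2HSV);m=f(h);z=np.zeros_like(m);x0,y0,x1,y1=b;z[y0:y1,x0:x1]=m[y0:y1,x0:x1]
    n,l,s,ce=cv2.connectedComponentsWithStats(z);k=1+np.argmax(s[1:,4]);return ce[k],s[k]
red=lambda h:cv2.inRange(h,(0,190,110),(6,255,255))|cv2.inRange(h,(175,190,110),(180,255,255))
blu=lambda h:cv2.inRange(h,(95,110,60),(125,255,255))
x=np.array([533.5,177.8]);R=np.array([[.9537,-.3007],[.3007,.9537]])
p,s=cen(T,(265,205,305,250),red);w=atz(T,p,113);print("ball",p,s,w,"dryer xy",R@(w[:2]-x))
a,s=cen(T,(225,185,285,250),blu);b,s2=cen(S,(225,150,330,240),blu)
w,e=tri(ray(T,a),ray(S,b));print("bar",a,b,s[4],s2[4],w,e,"dryer xy",R@(w[:2]-x))
t=T["color"][190:260,220:310];q=S["color"][150:255,225:345]
cv2.imwrite("pics/s7.png",np.hstack([cv2.resize(q,(400,350),interpolation=2),cv2.resize(t,(400,311),interpolation=2) if 0 else cv2.resize(t,(400,350),interpolation=2)]))
for n in("jar","wash_bottle","dish"):
    d=r.mark_of("top",n);print(n,np.round(atz(T,d[0]["xy"],0)[:2]) if d else None)
E
```

```text
clock: 23.2
position: [371.5, 57.3, 206.9]
tool_rot: [2.529, 1.862, 0.003]
contact_force: [0.6, -0.6, 0.1]
grip_width: 0.7
ball [289.6969697  218.51515152] [287 215   6   8  33] [534.27632651  58.34935169 113.        ] dryer xy [  36.65919254 -113.68664192]
bar [250.40517241 217.68103448] [274.08823529 177.22058824] 116 68 [534.77120036 177.47738658 151.15218208] 3.1928373478687204 dryer xy [1.30935364 0.07457353]
jar [767.  10.]
wash_bottle [654. 438.]
dish [ 778. -128.]
```

View pics/s7.png

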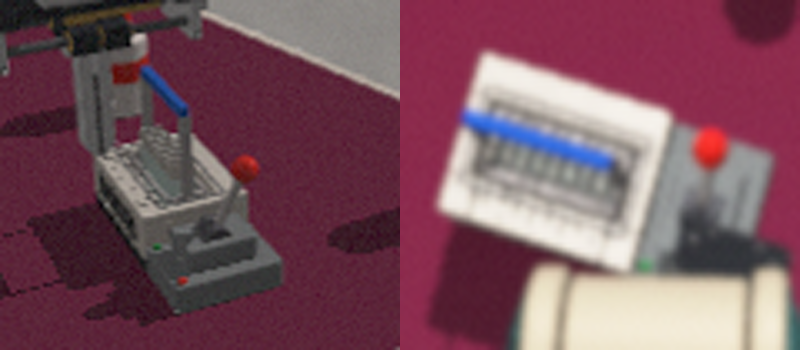

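The lever now leans to +x, with the ball measured at dryer x=+37 mm. The rack stands in the well with its bar at z=151 mm, 1 mm off centre.

```bash
python3 -c "
from cell import r
print(r.hand_in())"
```

```text
the job is handed in; nothing more can be done
None
```

I lifted the steel rack over the hook tips and off the hooks, lowered it slowly into the dryer well and let go. Then I pushed the red lever over to its end stop and handed the job in. The clock stood at about 23 s of the allowed 64 s, and hand-in reported no verdict.

**Last checks before handing in:**
- **Rack:** it stands upright by eye. Its bar centre measures about 139 mm above the well floor (limit 145 mm) and about 1 mm off the well's centre (limit 12 mm). The gripper is clear of it.
- **Lever:** the ball is at about +37 mm in the dryer's x, where +34 mm is fully over. The push force rose to about 6 N while the arm stopped advancing, as expected at the end stop.
- **Hooks:** I only read the force at the end of each move, and it never showed more than about 4 N while lifting off, roughly the rack's weight. I did not watch the rack's contact with the stand continuously.

**Checks that disagreed:**
- **Jar, bottle and dish:** the network's positions shifted by about 10 to 15 mm from the first picture. I took this as detector scatter, because the arm never came near them, but I did not confirm it another way.
- **Hook position:** the network's early hook and stand marks in the top view disagreed by up to about 25 mm. I used the wrist-camera fit of the bar instead.

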